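# Tap a bearing cup square into a concrete test block

## Robot

A 7-joint arm with a two-finger parallel gripper is mounted at the origin on the work surface. World frame = base frame: x ahead of the robot, y to its left, z up, the work surface at z = 0. Lengths are in m, angles in rad, forces in N, time in s.
With the tool pointing down it reaches from about 0.425 to 0.875 m from the base axis. Payload 4.7 kg.
Tool frame: the origin (TCP) lies midway between the tips of the shut fingers; the grasp point (between the pads) lies 19 mm behind it; x points along the fingers, z is the direction in which the jaws open and shut, and the axes are right-handed (so a half turn about x gives the same grasp; the last joint's range is limited). The gripper opens to 87 mm and grips with 3 to 60 N. Pads are 19 mm wide; open, the fingers measure 117 mm over their backs; the gripper's body (75 mm by 190 mm) begins 51 mm behind the grasp point.
Start: joints at [1.285, 0.321, -0.07, 1.45, 0.023, 1.371, -0.057], TCP at [0.192, -0.621, 0.223] pointing down, gripper open.
Joint ranges: [-2.86, 2.86], [-0.3, 2.09], [-1.38, 1.24], [0.06, 2.45], [-1.56, 4.7], [0.09, 2.05], [-2.69, 2.69]. Speed limits (rad/s): [2.57, 2.57, 3.14, 3.14, 3.14, 3.14, 3.14].

## Interface

Orientations are given as a rotation vector (axis times angle).
In Python, from bench import ctrl, vision, close_job gives the robot as it stands. The module is installed in compiled form; this text tells all that it offers.
- The arm moves only by the tool servo_tool, never from a script. Its argument "commands" is a list that holds one entry, the list of rows, each a list of 7 numbers: the turn, a rotation vector about the tool's x, y, z in degrees, then the shift along the tool's x, y, z in mm, then the finger opening in mm, from 0 to 87. In form: [[[wx, wy, wz, x, y, z, grip], ...]]. A call has 1 to 5 rows; each row is the pose to reach, as a shift and turn from the pose commanded when the call began, along the tool's axes at that moment; what a row does not reach only later rows make up. A row lasts 1/8 s, in which the tool goes at most 62.5 mm and 10.7 degrees, less where a joint would pass 70% of its speed; a pose out of reach is approached as far as the arm can. A call with a gripper value outside its range is refused whole. The fingers move at their own pace and stop on an object; "newtons" is the grip in N (left out, the last holds). Time passes only in rows, so rows that repeat a pose let the fingers close. It gives the time, the measured TCP pose, the force and the opening at its end, in the units of the state.
- ctrl.get_state(): the state, without advancing time (a new reading comes with each control period).
- vision.get_image(name): name is "scene" or "top" or "wrist"; returns the picture (480x640x3 uint8, red, green, blue); there is no depth.
- vision.camera_info(name): a dict with "fov_y" (degrees; the focal length in pixels is half the picture's height over the tangent of half this angle, whatever the lens; pixels are square), "cx", "cy" (the principal point, pixels), "pose" (4x4, takes a point from camera to world coordinates). Camera axes: x right, y down, z forward; pixel columns grow to the right and rows downward; lengths in m; the calibration is good to about 2 mm. A picture is of the moment at which its call begins: read the wrist's pose just before it. camera_info takes no time and is no camera call; for the wrist camera it gives the pose at the moment of the call.
- close_job(): hands the job in, once; it reports no verdict.
The state is a dict: "time": time; "joint_positions": joint angles; "qd": joint speeds; "joint_torque": joint torques, N m; "position": TCP position; "tool_rot": TCP orientation; "ft_force": force on the tool from outside, world axes, zero at the start; "torque": the same for the moment, N m; "grip_width": opening from 0.0 (shut) to 1.0 (fully open).
Only numpy, scipy, OpenCV 4.12 (cv2) and the standard library are available. Lean on these libraries where they do the work, as an engineer would, in place of code of your own. Each camera call takes 0.05 s, during which the arm holds its last target. There are 200 camera calls.

## Task

Take the drift from its blue pad and, with its flat foot, tap the flanged bearing cup down into the bore of the concrete block, a few millimetres at a time on alternately opposite sides of its flange, until the flange sits fully home and level on the block all round. Never let the cup cock over by more than 5 degrees, and do not touch it with the gripper. Then stand the drift upright on its blue pad again and let go.

Things in the scene. Friction and masses are not known exactly. Their poses are not given: they have to be found in the camera images.
- block: Square concrete block, 220 x 220 mm, 80 mm high, with an upright round bore (120 mm) through its middle. It is fixed. Origin: centre of its underside, on the table; z up; the bore's axis is its z axis.
- cup_top (a point): Centre of the top face of the cup's flange. z is the cup's axis, vertical when it is square. The flange is a flat steel ring, 150 mm outside, 96 mm inside, 8 mm thick; tap on the middle of its face, at radius 62 mm. At the start it stands 14 to 18 mm above the block and up to 1.7 degrees out of level. Home, it lies on the block, this point 88 mm above the table over the block's centre.
- cup: The bearing cup, an open ring: the flange, and below it a brass sleeve (116 mm outside, 34 mm long) started in the bore: it can only sink and tilt, and stays where left. Origin: centre of the flange's underside. About 10 N moves it at 15 mm/s, more if faster. Pushed at radius 62 mm it pivots about the opposite point: 4 mm down there lowers the centre 2 mm and tilts it 1.8 degrees; it stops at the block.
- drift_grip (a point): Point to hold the drift by: on its axis, in its round orange grip (26 mm diameter), 86 mm above its foot's face. Below the grip is an orange collar whose top lies 28 mm below this point: keep the fingertips above it; they may bear on it. z runs from foot to grip.
- drift: Drift (hand punch) of plastic, loose, about 250 g, standing upright: white foot 32 mm diameter, 50 mm high, with a flat face; orange collar 48 mm diameter, 8 mm high; then the orange grip, 26 mm diameter, up to 125 mm above the foot's face. Origin: centre of the foot's face; z towards the grip.
- pad: Fixed blue round pad, 110 mm diameter, 4 mm thick, flat on the table; the drift stands on it at the start. Origin: centre of its underside.
Mind the look-alikes: they are no part of the job. Of the things that look like the drift, take the one that is farthest from the robot's base at the start.

How it is judged:
By the outcome, as a careful person would: the job done as asked, in the order asked, and still so for the second after the job is handed in, with the robot touching nothing.
It also fails if it takes over 72 s, if anything falls off the work surface, if the arm or the gripper's body presses on something with over 40 N, if the wrist force passes 120 N, or if a joint passes its speed limit or range.

## Working session

There is one attempt and no reset: what is moved stays moved. The work goes in short steps, Python scripts to look and compute and a tool call to move; the robot and the scene stay as the last step left them, time stands still between calls to the robot, and variables do not carry over. Pictures are saved under pics/ and viewed, about 8 in all and at most 12, crops included, and the job is handed in when it is done.

Besides the shell and the picture viewer there is one more tool, called as name(argument=value, ...) on one line, values as JSON. servo_tool: Moves the arm, as the interface text tells. Its arguments: {"type":"object","properties":{"commands":{"type":"array"},"newtons":{"type":"number"}},"required":["commands"]}

```bash
mkdir -p pics; cat > h.py <<'E'
import numpy as np, cv2
from bench import ctrl, vision
from scipy.spatial.transform import Rotation as R
def snap(n,fn=None):
    i=vision.camera_info(n); im=vision.get_image(n)
    if fn: cv2.imwrite('pics/'+fn,im[:,:,::-1])
    return im,i
def f(i): return 240/np.tan(np.radians(i['fov_y'])/2)
def ray(i,u,v):
    P=np.array(i['pose']); d=P[:3,:3]@np.array([(u-i['cx'])/f(i),(v-i['cy'])/f(i),1]); return P[:3,3],d
def onz(i,u,v,z):
    o,d=ray(i,u,v); return o+d*(z-o[2])/d[2]
def proj(i,p):
    P=np.array(i['pose']); c=P[:3,:3].T@(np.array(p)-P[:3,3]); return c[0]/c[2]*f(i)+i['cx'],c[1]/c[2]*f(i)+i['cy']
E
python3 - <<'E'
from h import *
s=ctrl.get_state(); print(s)
a,i=snap('scene','s0.png'); b,j=snap('top','t0.png'); print(i,j)
E
```

```text
{'time': 0.0, 'joint_positions': array([ 1.28511191,  0.32180514, -0.07006428,  1.45167154,  0.02262171,
        1.37078964, -0.0569231 ]), 'qd': array([-0.0003166 ,  0.00043123, -0.00124797,  0.00056553,  0.00079363,
       -0.00147026, -0.00069755]), 'joint_torque': array([ 7.62102663e-04, -4.91290712e+01, -4.03326424e-01, -3.12525952e+01,
       -6.39219303e-02,  4.37965686e-02,  1.68632951e-04]), 'position': array([ 0.19172462, -0.62050618,  0.22147469]), 'tool_rot': array([ 0.98666214,  1.33786404, -0.98497411]), 'ft_force': array([-0.94566679, -0.46688964, -0.37428745]), 'torque': array([-0.00848189, -0.02436183,  0.02289666]), 'grip_width': 1.003572509147293}
{'fov_y': 56.07420042035119, 'cx': 313.6768419997912, 'cy': 233.47305493241728, 'pose': array([[ 0.65700584,  0.44902746, -0.60557218,  1.05020597],
       [ 0.75388456, -0.39257989,  0.5268198 , -0.46396597],
       [-0.0011789 , -0.8026552 , -0.59644215,  0.62802601],
       [ 0.        ,  0.        ,  0.        ,  1.        ]])} {'fov_y': 49.590935443655766, 'cx': 319.30852302992054, 'cy': 241.35315613272607, 'pose': array([[-0.01058912, -0.99106073,  0.13299059,  0.34229891],
       [-0.99989528,  0.01180649,  0.00836856,  0.01007721],
       [-0.00986391, -0.13288804, -0.99108197,  1.13749052],
       [ 0.        ,  0.        ,  0.        ,  1.        ]])}
```

View pics/s0.png

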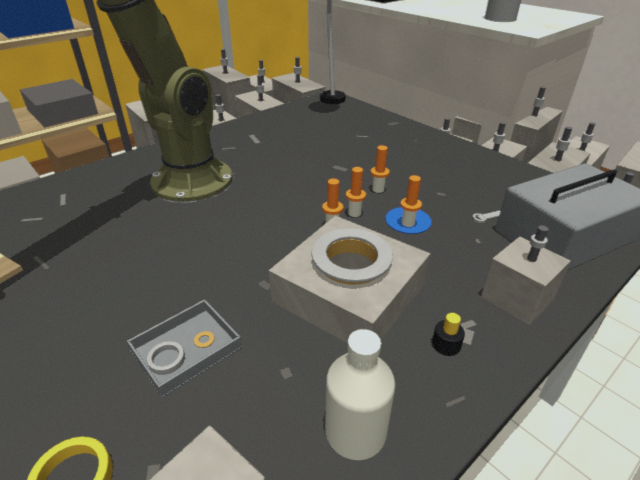

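View pics/t0.png

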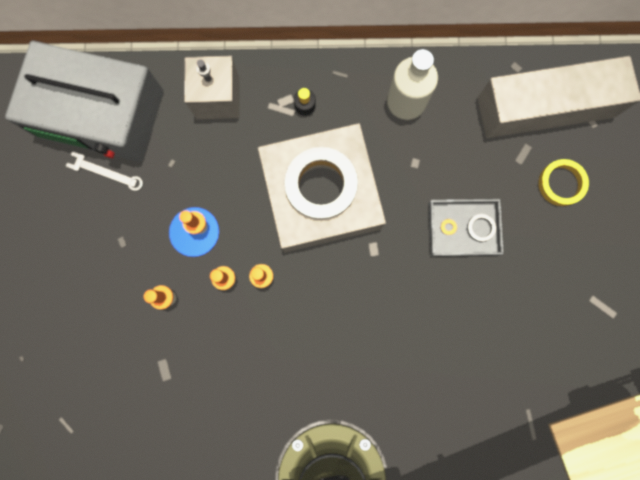

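The four look-alikes in the top view are at (193,222) on the blue pad, (222,278), (261,276) and (160,297). The one on the pad should be the drift, and I'll check that by distance and in a crop.

```bash
python3 - <<'E'
from h import *
b=cv2.imread('pics/t0.png'); s=cv2.imread('pics/s0.png')
j=vision.camera_info('top'); i=vision.camera_info('scene')
def comps(im,lo,hi,amin=60):
    m=cv2.inRange(cv2.cvtColor(im,cv2.COLOR_BGR2HSV),lo,hi); n,l,st,c=cv2.connectedComponentsWithStats(m)
    return [(l==k,st[k],c[k]) for k in range(1,n) if st[k][4]>amin]
for nm,im,I in(('top',b,j),('scene',s,i)):
    for m,st,c in comps(im,(3,150,110),(18,255,255),150):
        p=onz(I,*c,.075); print(nm,'orange',st,c.round(1),p.round(4),np.hypot(*p[:2]).round(3))
    for m,st,c in comps(im,(100,150,80),(125,255,255),300):
        cn=max(cv2.findContours(m.astype('u1'),0,1)[0],key=cv2.contourArea); e=cv2.fitEllipse(cv2.convexHull(cn)); print(nm,'blue',e,onz(I,*e[0],.004).round(4))
# flange
g=cv2.cvtColor(b,cv2.COLOR_BGR2HSV); roi=g[130:235,265:375]; print('ring hsv',g[150,320],g[185,290],'blk',g[150,275],g[230,300])
big=np.vstack([cv2.resize(b[190:310,130:290],(800,600),interpolation=2)]); cv2.imwrite('pics/c1.png',big)
E
```

```text
top orange [184 213  16  18 163] [192.2 222.7] [0.5271 0.2828 0.075 ] 0.598
top orange [144 288  23  18 191] [157.6 297.4] [0.3734 0.3503 0.075 ] 0.512
top blue ((189.7528533935547, 231.15455627441406), (39.33246994018555, 47.636680603027344), 9.276848793029785) [0.5206 0.3061 0.004 ]
scene orange [371 145  18  33 371] [380.5 163. ] [0.3713 0.3575 0.075 ] 0.515
scene orange [346 167  20  35 434] [355.9 185.9] [0.4113 0.2263 0.075 ] 0.469
scene orange [401 175  21  36 468] [412.2 194.8] [0.5259 0.2958 0.075 ] 0.603
scene orange [322 178  21  37 468] [332.6 198.3] [0.4151 0.1464 0.075 ] 0.44
scene blue ((30.109058380126953, 15.709293365478516), (42.34090042114258, 90.79255676269531), 89.39599609375) [-2.6603  0.263   0.004 ]
scene blue ((408.0246887207031, 220.072509765625), (25.545976638793945, 45.75768280029297), 97.1300048828125) [0.5258 0.2946 0.004 ]
ring hsv [ 24   5 246] [ 30   1 246] blk [ 21  26 239] [ 21  25 241]
```

View pics/c1.png

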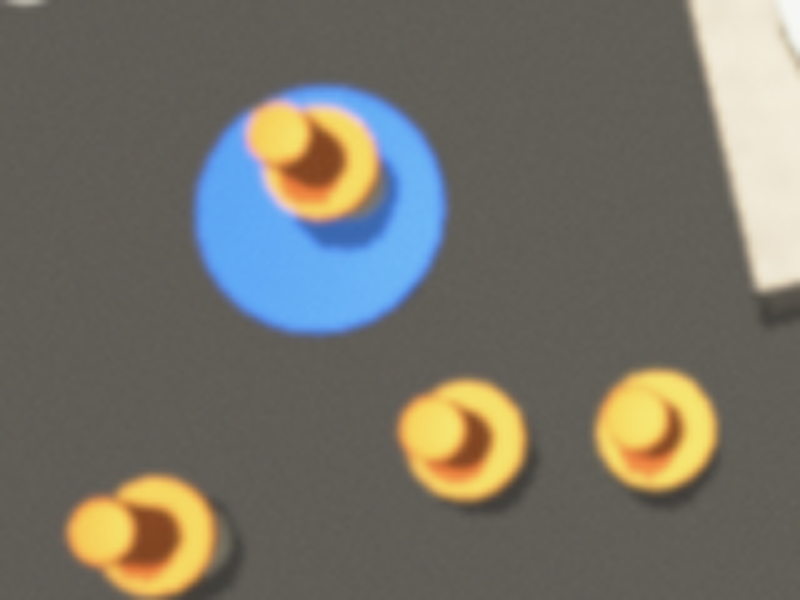

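The crop confirms it. Only the drift at top-view (193,222) stands on the blue pad, and at 0.60 m it is the farthest, against 0.515, 0.47 and 0.44 m for the others. Next I'll measure its axis, the pad, the block and the flange.

```bash
python3 - <<'E'
from h import *
b=cv2.imread('pics/t0.png'); s=cv2.imread('pics/s0.png')
j=vision.camera_info('top'); i=vision.camera_info('scene')
print('grip top',onz(j,185.6,216.6,.129).round(4),'collar',onz(j,194,222.4,.062).round(4),'pad',onz(j,194,231.6,.004).round(4))
for nm,im,I,(x,y,w,h) in(('top',b,j,(255,120,135,135)),('scene',s,i,(265,215,170,130))):
    g=cv2.cvtColor(im,cv2.COLOR_BGR2HSV)[y:y+h,x:x+w].astype(int)
    if nm=='top': print(g[65,22:40].tolist())
    m=((g[...,1]<14)&(g[...,2]>120)).astype('u1'); 
    m=cv2.morphologyEx(m,cv2.MORPH_OPEN,np.ones((3,3),'u1'))
    c=max(cv2.findContours(m,0,1)[0],key=cv2.contourArea); e=cv2.fitEllipse(c); u=(e[0][0]+x,e[0][1]+y)
    print(nm,'flange',u,e[1:],onz(I,*u,.104).round(4), 'rim dia', )
    d=np.array([onz(I,p[0][0]+x,p[0][1]+y,.104)[:2] for p in c],'f4'); print(cv2.minEnclosingCircle(d))
# block top, top view
g=cv2.cvtColor(b,cv2.COLOR_BGR2GRAY)[110:260,245:395]; m=(g>170).astype('u1'); m=cv2.morphologyEx(m,2,np.ones((5,5),'u1'))
c=max(cv2.findContours(m,0,1)[0],key=cv2.contourArea); r=cv2.minAreaRect(c); q=cv2.boxPoints(r)+[245,110]
w=np.array([onz(j,*p,.08) for p in q]); print('block',w.round(4),w.mean(0),np.linalg.norm(np.diff(w,axis=0),axis=1))
ci=vision.camera_info('wrist'); st=ctrl.get_state(); print(ci, R.from_rotvec(st['tool_rot']).as_matrix().round(3))
Rt=R.from_rotvec(st['tool_rot']).as_matrix(); print('cam in tool',Rt.T@(np.array(ci['pose'])[:3,3]-st['position']), (Rt.T@np.array(ci['pose'])[:3,:3]).round(3))
E
```

```text
grip top [0.5301 0.2823 0.129 ] collar [0.53   0.2824 0.062 ] pad [0.5195 0.2966 0.004 ]
[[21, 26, 240], [21, 26, 240], [22, 24, 240], [22, 24, 240], [22, 27, 239], [20, 27, 238], [21, 25, 237], [21, 18, 240], [26, 7, 244], [30, 3, 246], [30, 2, 246], [30, 2, 246], [30, 2, 246], [30, 1, 246], [30, 1, 246], [30, 1, 246], [30, 1, 246], [30, 2, 246]]
top flange (320.6626663208008, 182.1427993774414) ((69.5102310180664, 71.87457275390625), 83.49491119384766) [0.6027 0.0148 0.104 ] rim dia
((0.6035723090171814, 0.014750024303793907), 0.07424429059028625)
scene flange (351.70886993408203, 254.07925415039062) ((50.663108825683594, 79.890380859375), 94.94556427001953) [0.6119 0.0098 0.104 ] rim dia
((0.6073037385940552, 0.01261693425476551), 0.0759529322385788)
block [[ 0.6867  0.1481  0.08  ]
 [ 0.7381 -0.0721  0.08  ]
 [ 0.5208 -0.1172  0.08  ]
 [ 0.4717  0.0974  0.08  ]] [0.60431044 0.0140593  0.08      ] [0.22616506 0.22189509 0.22015102]
{'fov_y': 59.087853166481956, 'cx': 307.41710629096985, 'cy': 234.50026466632664, 'pose': array([[ 0.29546407, -0.91005282, -0.29069717,  0.27232839],
       [-0.9553521 , -0.28203616, -0.08807933, -0.59523284],
       [-0.00183027,  0.30374243, -0.95275243,  0.38516124],
       [ 0.        ,  0.        ,  0.        ,  1.        ]])} [[-0.001  0.955  0.295]
 [ 0.002  0.295 -0.955]
 [-1.    -0.    -0.002]]
cam in tool [-0.16357952  0.08439437 -0.0006709 ] [[ 0.    -0.304  0.953]
 [ 0.    -0.953 -0.304]
 [ 1.     0.    -0.   ]]
```

servo_tool(commands=[[[3.4,0,0,-12,50,-31,87],[6.9,0,0,-24,100,-62,87],[10.3,0,0,-36,150,-93,87],[13.8,0,0,-48,200,-124,87],[17.2,0,0,-60,250,-155,87]]])

```text
time: 0.72
position: [0.3859, -0.3974, 0.2826]
tool_rot: [1.211, 1.208, -1.211]
ft_force: [0.7, 0.3, -0.3]
grip_width: 0.995
```

servo_tool(commands=[[[0,0,0,0,30,-50,87],[0,0,0,0,60,-100,87],[0,0,0,0,90,-150,87],[0,0,0,0,115,-205,87],[0,0,0,0,130,-265,87]]])

```text
time: 1.35
position: [0.5156, -0.1324, 0.282]
tool_rot: [1.21, 1.209, -1.21]
ft_force: [0.9, 0.5, 0.0]
grip_width: 1.001
```

servo_tool(commands=[[[0,0,0,0,5,-60,87],[0,0,0,0,10,-120,87],[0,0,0,0,12,-180,87],[0,0,0,0,14,-240,87],[0,0,0,10,14,-300,87]]])

```text
time: 1.98
position: [0.5294, 0.1676, 0.2729]
tool_rot: [1.211, 1.207, -1.209]
ft_force: [0.8, -0.4, -0.4]
grip_width: 0.997
```

servo_tool(commands=[[[0,0,0,20,0,-55,87],[0,0,0,40,0,-115,87],[0,0,0,60,0,-115,87]]])

```text
time: 2.35
position: [0.5263, 0.2874, 0.2114]
tool_rot: [1.204, 1.218, -1.202]
ft_force: [0.6, 0.1, -0.4]
grip_width: 1.001
```

```bash
python3 - <<'E'
from h import *
a,i=snap('wrist','w1.png'); print(ctrl.get_state()['position'],i['pose'][:3,3])
for z in(.129,.062): print(proj(i,(.53,.2824,z)))
E
```

```text
[0.52635525 0.2828307  0.20827718] [0.61089134 0.28822801 0.37487874]
(np.float64(317.39974853996), np.float64(237.5878289171797))
(np.float64(315.80057993001355), np.float64(210.0874364658645))
```

View pics/w1.png

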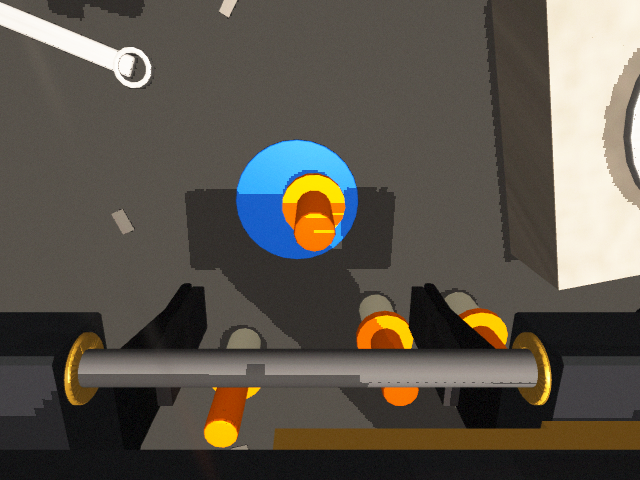

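The wrist view shows the drift on its pad, with its grip top at about (315,233) and its collar at about (314,203). I'll turn those into positions.

```bash
python3 - <<'E'
from h import *
i=vision.camera_info('wrist'); s=ctrl.get_state(); print(s['position'])
im=cv2.imread('pics/w1.png'); 
m=cv2.inRange(cv2.cvtColor(im,cv2.COLOR_BGR2HSV),(3,150,80),(30,255,255))[160:255,260:370]
k=cv2.findContours(m,0,1)[0]; c=max(k,key=cv2.contourArea); print(cv2.boundingRect(c))
x,y,w,h=cv2.boundingRect(c)
top=c[c[:,0,1]<y+22]; print('collar centre px', (260+x+w/2), 160+y+w/2)
u=260+x+w/2
print('collar',onz(i,u,160+y+w/2,.062)); print('gripbottom edge',onz(i,315,160+y+h,.129)+[.013,0,0])
mb=cv2.inRange(cv2.cvtColor(im,cv2.COLOR_BGR2HSV),(95,120,60),(125,255,255))[130:270,220:370]
c=max(cv2.findContours(mb,0,1)[0],key=cv2.contourArea); e=cv2.fitEllipse(cv2.convexHull(c)); print(e,'pad',onz(i,e[0][0]+220,e[0][1]+130,.004))
E
```

```text
[0.52635525 0.2828307  0.20827718]
(23, 13, 62, 78)
collar centre px 314.0 204.0
collar [0.53499521 0.27861653 0.062     ]
gripbottom edge [0.53512735 0.27889386 0.129     ]
((76.70967864990234, 68.86766052246094), (119.60176086425781, 122.48055267333984), 98.5267105102539) pad [0.52525466 0.29298871 0.004     ]
```

servo_tool(commands=[[[0,0,0,30,3,2,87],[0,0,0,60,3,2,87],[0,0,0,60,3,2,87],[0,0,0,60,3,2,87]]])

```text
time: 2.9
position: [0.5332, 0.2781, 0.1537]
tool_rot: [1.211, 1.207, -1.21]
ft_force: [-0.2, 0.6, 0.3]
grip_width: 0.996
```

```bash
python3 - <<'E'
from h import *
a,i=snap('wrist','w2.png'); s=ctrl.get_state(); print(s['position'],s['tool_rot'],i['pose'][:3,3])
im=cv2.imread('pics/w2.png'); 
m=cv2.inRange(cv2.cvtColor(im,cv2.COLOR_BGR2HSV),(3,150,80),(30,255,255))
n,l,st,c=cv2.connectedComponentsWithStats(m)
for k in range(1,n):
  if st[k][4]>300:
    x,y,w,h=st[k][:4]; print(st[k], 'collar?',onz(i,x+w/2,y+w/2,.062),'griptop',onz(i,x+w/2,y+h,.129)+[.013,0,0])
E
```

```text
[0.53334406 0.27861487 0.15415781] [ 1.211787    1.20725353 -1.2083911 ] [0.6171936  0.27862835 0.3174556 ]
[ 262  200   75  106 5838] collar? [0.53415902 0.28393219 0.062     ] griptop [0.53340272 0.28280567 0.129     ]
[  64  333   39   72 1321] collar? [0.4504208 0.434576  0.062    ] griptop [0.4748148  0.39890807 0.129     ]
[ 513  333   39   72 1307] collar? [0.4499686  0.12283416 0.062     ] griptop [0.47448762 0.15855748 0.129     ]
[  273   387   367    63 10721] collar? [0.23784812 0.15336875 0.062     ] griptop [0.44440744 0.19606458 0.129     ]
[ 181  402   65   48 2667] collar? [0.38002905 0.34911545 0.062     ] griptop [0.44458035 0.331362   0.129     ]
```

View pics/w2.png

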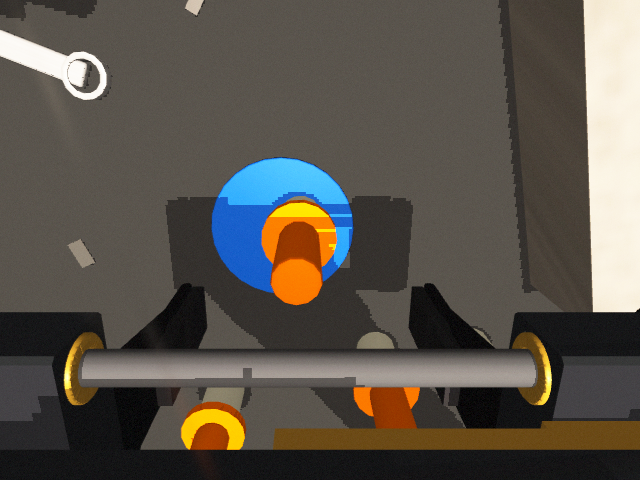

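Settled, the wrist view puts the drift at (0.534, 0.283), with its grip top at px (298,285). The top camera gives (0.530, 0.282). I'll go to (0.533, 0.283).

servo_tool(commands=[[[0,0,0,20,0,-4,87],[0,0,0,45,0,-4,87],[0,0,0,68,0,-4,87],[0,0,0,87,0,-4,87],[0,0,0,87,0,-4,87]]])

```text
time: 3.58
position: [0.5311, 0.2823, 0.0636]
tool_rot: [1.207, 1.211, -1.212]
ft_force: [0.5, 0.3, 0.2]
grip_width: 0.999
```

servo_tool(commands=[[[0,0,0,0,0,0,40],[0,0,0,0,0,0,20],[0,0,0,0,0,0,20],[0,0,0,0,0,0,20],[0,0,0,0,0,0,20]]], newtons=50)

```text
time: 4.2
position: [0.5323, 0.2828, 0.0657]
tool_rot: [1.21, 1.209, -1.209]
ft_force: [0.1, 0.2, 0.2]
grip_width: 0.518
```

servo_tool(commands=[[[0,0,0,0,0,0,15],[0,0,0,0,0,0,15],[0,0,0,0,0,0,15],[0,0,0,0,0,0,15],[0,0,0,0,0,0,15]]])

```text
time: 4.82
position: [0.5322, 0.2829, 0.0655]
tool_rot: [1.209, 1.209, -1.209]
ft_force: [0.0, 1.1, -0.6]
grip_width: 0.291
```

servo_tool(commands=[[[0,0,0,-20,0,0,15],[0,0,0,-60,0,0,15],[0,0,0,-100,5,15,15],[0,0,0,-130,20,45,15],[0,0,0,-130,30,90,15]]])

```text
time: 5.45
position: [0.5639, 0.1946, 0.2]
tool_rot: [1.212, 1.208, -1.201]
ft_force: [0.8, -0.8, -3.0]
grip_width: 0.294
```

servo_tool(commands=[[[0,0,0,0,15,40,15],[0,0,0,0,35,80,15],[0,0,0,0,44,110,15],[0,0,0,0,44,117,15],[0,0,0,0,44,117,15]]])

```text
time: 6.08
position: [0.6059, 0.0762, 0.1961]
tool_rot: [1.21, 1.209, -1.209]
ft_force: [0.7, 0.8, -2.9]
grip_width: 0.291
```

```bash
python3 - <<'E'
from h import *
a,i=snap('wrist','w3.png'); s=ctrl.get_state(); print(s['time'],s['position'],s['tool_rot'],s['grip_width'])
print(proj(i,(.606,.014,.104)),proj(i,(.606,.014,.08)))
E
```

```text
6.125 [0.60567642 0.07747441 0.19608095] [ 1.20906874  1.21039845 -1.20773636] 0.288082584788069
(np.float64(406.6949220386947), np.float64(238.35591825144328)) (np.float64(398.9522968632942), np.float64(227.47962575597955))
```

View pics/w3.png

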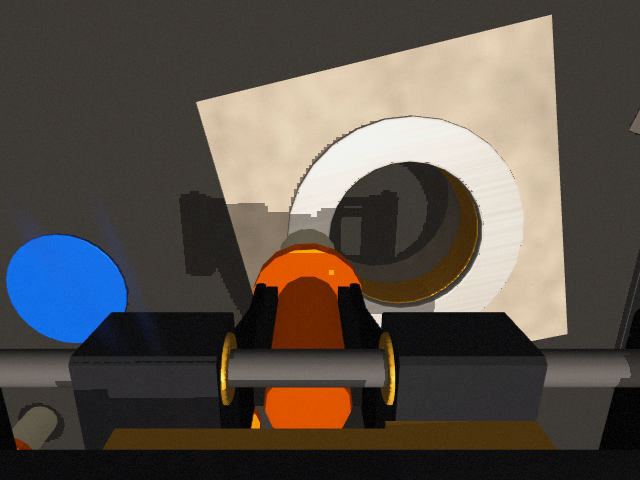

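The wrist view shows the drift held upright. The inner rim of the cup spans x 331–481 and y 161–304, so its centre is (406,233) against (407,238) expected, within about 2 mm. I'll start tapping at A (+y side), lowering the foot to about 102 mm.

servo_tool(commands=[[[0,0,0,14,1,0,15],[0,0,0,24,1,0,15],[0,0,0,27,1,0,15],[0,0,0,29.5,1,0,15],[0,0,0,31.5,1,0,15]]])

```text
time: 6.75
position: [0.6074, 0.0761, 0.1649]
tool_rot: [1.21, 1.209, -1.209]
ft_force: [-1.9, 0.3, 4.6]
grip_width: 0.285
```

servo_tool(commands=[[[0,0,0,0,0,0,15],[0,0,0,0,0,0,15]]])

```text
time: 7.0
position: [0.6074, 0.076, 0.1648]
tool_rot: [1.21, 1.208, -1.209]
ft_force: [-2.3, 0.3, 3.1]
grip_width: 0.29
```

servo_tool(commands=[[[0,0,0,-14,0,0,15],[0,0,0,-16,0,45,15],[0,0,0,-16,0,95,15],[0,0,0,-16,0,124,15],[0,0,0,-12,0,124,15]]])

```text
time: 7.62
position: [0.6076, -0.0528, 0.1763]
tool_rot: [1.213, 1.204, -1.214]
ft_force: [0.3, -0.1, -3.8]
grip_width: 0.29
```

servo_tool(commands=[[[0,0,0,4,0,0,15],[0,0,0,6.5,0,0,15],[0,0,0,9,0,0,15],[0,0,0,11.5,0,0,15],[0,0,0,12,0,0,15]]])

```text
time: 8.25
position: [0.6074, -0.0473, 0.1649]
tool_rot: [1.209, 1.209, -1.208]
ft_force: [-0.8, 1.8, 4.2]
grip_width: 0.289
```

servo_tool(commands=[[[0,0,0,-14,0,0,15],[0,0,0,-16,30,-30,15],[0,0,0,-16,60,-60,15],[0,0,0,-16,62,-62,15],[0,0,0,-10,62,-62,15]]])

```text
time: 8.88
position: [0.6695, 0.0135, 0.1742]
tool_rot: [1.209, 1.208, -1.209]
ft_force: [-0.3, -1.2, -3.6]
grip_width: 0.287
```

servo_tool(commands=[[[0,0,0,3,0,0,15],[0,0,0,5.5,0,0,15],[0,0,0,8,0,0,15],[0,0,0,10,0,0,15],[0,0,0,10,0,0,15]]])

```text
time: 9.5
position: [0.6692, 0.0137, 0.1641]
tool_rot: [1.21, 1.209, -1.209]
ft_force: [-1.5, -0.1, -2.5]
grip_width: 0.288
```

servo_tool(commands=[[[0,0,0,-14,0,0,15],[0,0,0,-16,-45,0,15],[0,0,0,-16,-95,0,15],[0,0,0,-16,-124,0,15],[0,0,0,-10,-124,0,15]]])

```text
time: 10.12
position: [0.5444, 0.0139, 0.1757]
tool_rot: [1.208, 1.206, -1.209]
ft_force: [-0.2, 0.0, -3.3]
grip_width: 0.289
```

servo_tool(commands=[[[0,0,0,3,0,0,15],[0,0,0,5.5,0,0,15],[0,0,0,8,0,0,15],[0,0,0,10,0,0,15],[0,0,0,10,0,0,15]]])

```text
time: 10.75
position: [0.5457, 0.014, 0.1646]
tool_rot: [1.21, 1.209, -1.209]
ft_force: [-1.2, -0.8, 2.4]
grip_width: 0.29
```

servo_tool(commands=[[[0,0,0,2,0,0,15],[0,0,0,4,0,0,15],[0,0,0,4,0,0,15],[0,0,0,-10,0,0,15],[0,0,0,-12,30,0,15]]])

```text
time: 11.38
position: [0.5749, 0.0136, 0.1773]
tool_rot: [1.209, 1.207, -1.21]
ft_force: [0.9, 0.3, -2.2]
grip_width: 0.288
```

servo_tool(commands=[[[0,0,0,0,45,0,15],[0,0,0,0,94,0,15],[0,0,0,4,94,0,15],[0,0,0,12,94,0,15],[0,0,0,14,94,0,15]]])

```text
time: 12.0
position: [0.6685, 0.0141, 0.1623]
tool_rot: [1.209, 1.209, -1.209]
ft_force: [-0.1, 0.4, 1.3]
grip_width: 0.291
```

servo_tool(commands=[[[0,0,0,2,0,0,15],[0,0,0,4,0,0,15],[0,0,0,4,0,0,15]]])

```text
time: 12.38
position: [0.6689, 0.0141, 0.1596]
tool_rot: [1.209, 1.208, -1.209]
ft_force: [-1.7, 0.1, 5.2]
grip_width: 0.293
```

servo_tool(commands=[[[0,0,0,-12,0,0,15],[0,0,0,-14,-45,0,15],[0,0,0,-14,-95,0,15],[0,0,0,-12,-124,0,15],[0,0,0,-2,-124,0,15]]])

```text
time: 13.0
position: [0.544, 0.0132, 0.1607]
tool_rot: [1.208, 1.206, -1.21]
ft_force: [0.3, -0.7, -0.3]
grip_width: 0.285
```

servo_tool(commands=[[[0,0,0,2,0,0,15],[0,0,0,4,0,0,15],[0,0,0,4,0,0,15]]])

```text
time: 13.38
position: [0.5457, 0.0134, 0.1566]
tool_rot: [1.209, 1.209, -1.21]
ft_force: [-3.2, -1.3, 3.8]
grip_width: 0.291
```

servo_tool(commands=[[[0,0,0,-12,0,0,15],[0,0,0,-14,45,0,15],[0,0,0,-14,95,0,15],[0,0,0,-12,124,0,15],[0,0,0,0,124,0,15]]])

```text
time: 14.0
position: [0.6728, 0.0139, 0.1563]
tool_rot: [1.214, 1.207, -1.206]
ft_force: [4.0, -1.3, 18.7]
grip_width: 0.29
```

servo_tool(commands=[[[0,0,0,1,0,0,15],[0,0,0,3,0,0,15],[0,0,0,3,0,0,15]]])

```text
time: 14.38
position: [0.6703, 0.014, 0.1547]
tool_rot: [1.211, 1.206, -1.206]
ft_force: [3.8, 0.2, 4.0]
grip_width: 0.288
```

servo_tool(commands=[[[0,0,0,-12,0,0,15],[0,0,0,-14,-45,0,15],[0,0,0,-14,-95,0,15],[0,0,0,-12,-124,0,15],[0,0,0,-4,-124,0,15]]])

```text
time: 15.0
position: [0.5422, 0.0134, 0.1567]
tool_rot: [1.206, 1.209, -1.213]
ft_force: [0.3, -0.5, -2.5]
grip_width: 0.292
```

servo_tool(commands=[[[0,0,0,2,0,0,15],[0,0,0,4,0,0,15],[0,0,0,5.5,0,0,15],[0,0,0,5.5,0,0,15]]])

```text
time: 15.5
position: [0.5454, 0.0137, 0.1519]
tool_rot: [1.209, 1.21, -1.211]
ft_force: [-2.5, -1.7, 3.9]
grip_width: 0.293
```

servo_tool(commands=[[[0,0,0,-12,0,0,15],[0,0,0,-14,45,0,15],[0,0,0,-14,95,0,15],[0,0,0,-12,124,0,15],[0,0,0,-4,124,0,15]]])

```text
time: 16.12
position: [0.6716, 0.014, 0.1549]
tool_rot: [1.212, 1.209, -1.208]
ft_force: [-1.3, -0.2, -2.4]
grip_width: 0.287
```

servo_tool(commands=[[[0,0,0,2,0,0,15],[0,0,0,4,0,0,15],[0,0,0,6,0,0,15],[0,0,0,6,0,0,15]]])

```text
time: 16.62
position: [0.6692, 0.0142, 0.1511]
tool_rot: [1.21, 1.208, -1.208]
ft_force: [-1.5, 0.0, 3.8]
grip_width: 0.291
```

servo_tool(commands=[[[0,0,0,2,0,0,15],[0,0,0,4,0,0,15],[0,0,0,4,0,0,15]]])

```text
time: 17.0
position: [0.6696, 0.0142, 0.1489]
tool_rot: [1.21, 1.207, -1.208]
ft_force: [-3.5, 0.2, 13.7]
grip_width: 0.288
```

servo_tool(commands=[[[0,0,0,-14,0,0,15],[0,0,0,-18,-45,0,15],[0,0,0,-18,-95,0,15],[0,0,0,-14,-124,0,15],[0,0,0,-8,-124,0,15]]])

```text
time: 17.62
position: [0.5431, 0.0131, 0.1532]
tool_rot: [1.207, 1.208, -1.212]
ft_force: [1.7, -0.9, -3.0]
grip_width: 0.29
```

servo_tool(commands=[[[0,0,0,2,0,0,15],[0,0,0,4,0,0,15],[0,0,0,6,0,0,15],[0,0,0,8,0,0,15],[0,0,0,8,0,0,15]]])

```text
time: 18.25
position: [0.546, 0.0135, 0.1488]
tool_rot: [1.208, 1.207, -1.21]
ft_force: [-7.5, -1.9, 19.2]
grip_width: 0.288
```

servo_tool(commands=[[[0,0,0,-16,0,0,15],[0,0,0,-18,30,-30,15],[0,0,0,-18,60,-60,15],[0,0,0,-14,61,-62,15],[0,0,0,-8,61,-62,15]]])

```text
time: 18.88
position: [0.6062, 0.0759, 0.1528]
tool_rot: [1.209, 1.21, -1.21]
ft_force: [0.2, 1.0, -2.6]
grip_width: 0.288
```

servo_tool(commands=[[[0,0,0,2,0,0,15],[0,0,0,4,0,0,15],[0,0,0,6,0,0,15],[0,0,0,8,0,0,15],[0,0,0,8,0,0,15]]])

```text
time: 19.5
position: [0.6063, 0.0748, 0.1489]
tool_rot: [1.209, 1.206, -1.211]
ft_force: [-5.4, -2.0, 14.1]
grip_width: 0.284
```

servo_tool(commands=[[[0,0,0,-16,0,0,15],[0,0,0,-18,0,45,15],[0,0,0,-18,0,95,15],[0,0,0,-14,0,124,15],[0,0,0,-8,0,124,15]]])

```text
time: 20.12
position: [0.6064, -0.0527, 0.1537]
tool_rot: [1.213, 1.204, -1.214]
ft_force: [-0.8, 0.3, -3.3]
grip_width: 0.287
```

servo_tool(commands=[[[0,0,0,2,0,0,15],[0,0,0,4,0,0,15],[0,0,0,6,0,0,15],[0,0,0,8,0,0,15],[0,0,0,8,0,0,15]]])

```text
time: 20.75
position: [0.6067, -0.0463, 0.1489]
tool_rot: [1.209, 1.209, -1.207]
ft_force: [-5.5, 1.0, 13.1]
grip_width: 0.286
```

All four sides stop at the same height (148.8–148.9 mm) with the force rising. I'll lift away and check with the cameras before putting the drift back.

servo_tool(commands=[[[0,0,0,-30,0,0,15],[0,0,0,-60,0,-20,15],[0,0,0,-70,-15,-65,15],[0,0,0,-70,-30,-120,15],[0,0,0,-70,-45,-175,15]]])

```text
time: 21.38
position: [0.5607, 0.1291, 0.2159]
tool_rot: [1.21, 1.208, -1.208]
ft_force: [0.3, 1.1, -3.0]
grip_width: 0.289
```

servo_tool(commands=[[[0,0,0,0,-12,-50,15],[0,0,0,0,-24,-100,15],[0,0,0,0,-34,-145,15],[0,0,0,0,-34,-163,15],[0,0,0,0,-34,-163,15]]])

```text
time: 22.0
position: [0.5267, 0.2914, 0.2155]
tool_rot: [1.207, 1.211, -1.207]
ft_force: [0.1, -1.4, -2.7]
grip_width: 0.289
```

```bash
python3 - <<'E'
from h import *
s=ctrl.get_state(); print(s['time'],s['position'],s['tool_rot'])
a,i=snap('scene','s1.png'); b,j=snap('top','t1.png'); w,k=snap('wrist','w4.png')
A=cv2.resize(a[205:345,255:445],(760,560),interpolation=2)[:,:,::-1]
cv2.imwrite('pics/c2.png',A)
cv2.imwrite('pics/c3.png',np.hstack([w[:,:400],b[110:250,245:385].repeat(2,0).repeat(2,1)[:,:].__array__() if 0 else cv2.copyMakeBorder(cv2.resize(b[110:250,245:385],(400,400)),0,80,0,0,0)])[:,:,::-1])
m=cv2.inRange(cv2.cvtColor(w,cv2.COLOR_RGB2HSV),(95,120,60),(125,255,255))
n,l,st,c=cv2.connectedComponentsWithStats(m); q=1+np.argmax(st[1:,4]); print('blue',st[q],onz(k,*c[q],.004))
E
```

```text
22.0 [0.52669971 0.29143224 0.21546865] [ 1.20717368  1.21095332 -1.20697169]
blue [ 236  142  122  113 9967] [0.53043759 0.29956987 0.004     ]
```

View pics/c2.png

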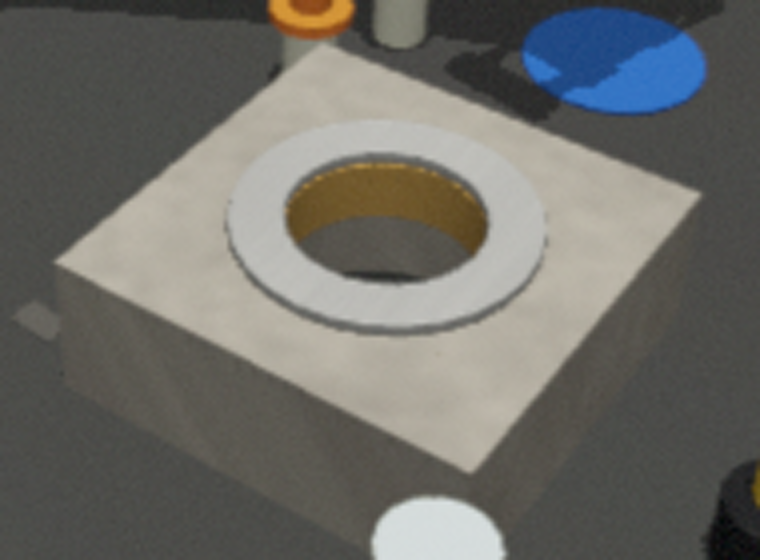

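View pics/c3.png

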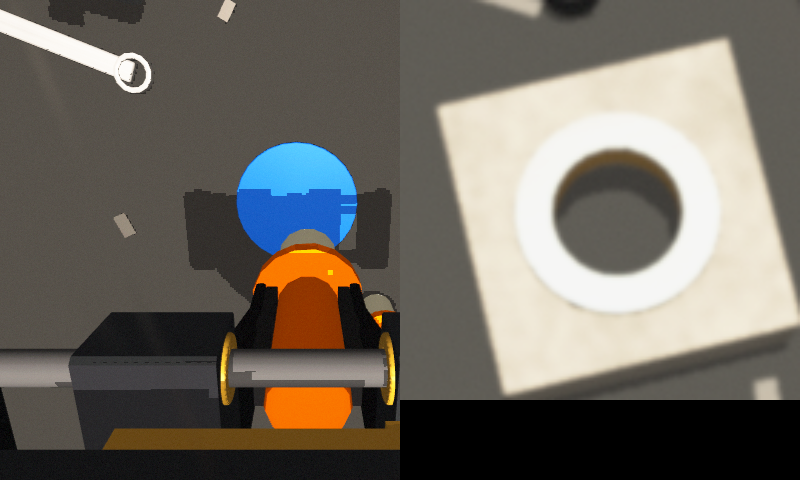

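In the scene crop the flange lies flat on the block, showing only its own thin edge all round with no gap or shadow wedge. The top view at (618,212) shows it concentric. The wrist view shows the drift upright over the pad. Next I'll set the drift down.

servo_tool(commands=[[[0,0,0,40,0,0,15],[0,0,0,85,0,0,15],[0,0,0,125,0,0,15],[0,0,0,140,0,0,15],[0,0,0,145,0,0,15]]])

```text
time: 22.78
position: [0.5279, 0.2888, 0.0704]
tool_rot: [1.21, 1.208, -1.211]
ft_force: [-0.7, 0.2, -1.7]
grip_width: 0.291
```

servo_tool(commands=[[[0,0,0,1.5,0,0,15],[0,0,0,3,0,0,15],[0,0,0,4,0,0,15],[0,0,0,4.5,0,0,15],[0,0,0,4.5,0,0,15]]])

```text
time: 23.4
position: [0.5273, 0.2899, 0.0661]
tool_rot: [1.209, 1.209, -1.209]
ft_force: [-0.3, 0.3, -2.7]
grip_width: 0.283
```

servo_tool(commands=[[[0,0,0,0.5,0,0,15],[0,0,0,1,0,0,15],[0,0,0,1,0,0,15]]])

```text
time: 23.78
position: [0.5274, 0.2899, 0.0654]
tool_rot: [1.209, 1.209, -1.209]
ft_force: [-1.5, 0.4, 1.3]
grip_width: 0.29
```

servo_tool(commands=[[[0,0,0,0,0,0,30],[0,0,0,0,0,0,36],[0,0,0,0,0,0,60],[0,0,0,0,0,0,87],[0,0,0,0,0,0,87]]])

```text
time: 24.4
position: [0.5273, 0.2898, 0.065]
tool_rot: [1.209, 1.209, -1.21]
ft_force: [1.1, -0.1, -0.9]
grip_width: 0.667
```

servo_tool(commands=[[[0,0,0,0,0,0,87],[0,0,0,0,0,0,87],[0,0,0,0,0,0,87],[0,0,0,-10,0,0,87],[0,0,0,-30,0,0,87]]])

```text
time: 25.02
position: [0.5269, 0.2896, 0.0955]
tool_rot: [1.208, 1.21, -1.21]
ft_force: [-0.4, -0.6, -0.7]
grip_width: 0.995
```

servo_tool(commands=[[[0,0,0,-40,0,0,87],[0,0,0,-80,0,0,87],[0,0,0,-110,0,0,87],[0,0,0,-130,0,40,87],[0,0,0,-130,0,60,87]]])

```text
time: 25.65
position: [0.5287, 0.229, 0.2286]
tool_rot: [1.213, 1.205, -1.206]
ft_force: [0.1, 0.6, -0.3]
grip_width: 1.001
```

```bash
python3 - <<'E'
from h import *
s=ctrl.get_state(); print(s['time'],s['position'],s['grip_width'])
a,i=snap('scene','s2.png')
cv2.imwrite('pics/c4.png',cv2.resize(a[130:350,250:470],(600,600),interpolation=2)[:,:,::-1])
E
```

```text
25.65 [0.52869093 0.22897886 0.22863869] 1.0006513252864022
```

View pics/c4.png

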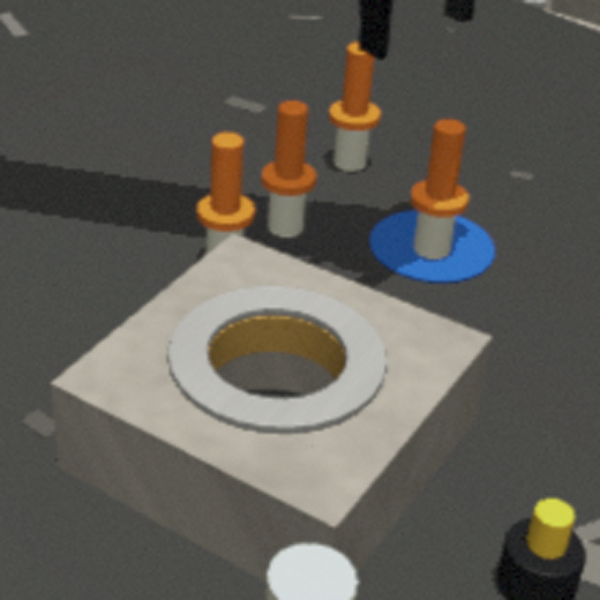

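The drift stands upright on its pad (crop px (435,200)), the gripper is clear, and the flange is seated level. I'll hand the job in.

```bash
python3 -c "
from bench import close_job; print(close_job())"
```

```text
the job is handed in; nothing more can be done
None
```

The flanged cup is tapped home in the block, the drift is back upright on its blue pad, and the job is handed in at about 26 s of the 72 s allowed.

- **Drift:** I took the one on the blue pad. At about 0.60 m it is the farthest of the four from the base (the others are 0.44–0.52 m away).
- **Tapping:** I levelled the cup on four sides, then tapped opposite sides alternately by about 4–5 mm at a time. I finished by pressing all four sides. By my estimate from the tap heights the cup tilted about 3° at most; I did not measure tilt directly.
- **Home and level:** With the drift pressed on each of the four sides, the tool stopped at the same height (148.8–148.9 mm) and the force rose to 13–19 N. I expected 149.5 mm, so it read 0.6 mm low. I put that down to calibration or a little slip of the drift in the fingers. The scene and top views after the last tap show the flange flat and concentric on the block.
- **Drift put back:** It touched the pad at the height it was picked up from. The last picture shows it standing upright near the pad's middle, with the gripper open and clear.

- **Fast tap:** One tap came down faster than intended and touched at about 19 N, still well under the limits.
- **Camera differences:** The cameras disagreed by about 4 mm on the drift's position and 5 mm or more on the cup's; I used values in between. The grasp and the taps were not affected.

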